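Close up the jam and honey row on the jar riser

ROBOT

A 6-joint arm with a two-finger parallel gripper is mounted at the origin on a cart in front of the work surface, level with it; the furniture and walls round the work are solid. World frame = base frame: x ahead of the robot, y to its left, z up, the work surface at z = 0. Lengths are in m, angles in rad, forces in N, time in s.
With the tool pointing down it reaches from about 0.35 to 0.775 m from the base axis. Payload 5.5 kg.
Tool frame: the origin (TCP) lies at the very end of the fingers, on their centre line; the grasp point (between the pads) lies 19 mm behind it (ctrl.pinch_z is the z of the grasp point in the tool frame, in m); z points along the fingers, x is the direction in which the jaws open and shut, and the axes are right-handed (so a half turn about z gives the same grasp; the last joint's range is limited). The gripper opens to 85 mm and grips with 20 to 120 N. Pads are 22 mm wide; open, the fingers measure 114 mm over their backs; the gripper's body (76 mm by 85 mm) begins 54 mm behind the grasp point. The pads swing forward as they close: fully open they stand 13 mm farther back than shut.
Start: joints at [1.073, 0.313, 0.046, 1.304, 0, 1.431], TCP at [0.201, 0.539, 0.206] pointing down, gripper open.
Joint ranges: [-2.76, 2.76], [-0.86, 1.69], [-1.03, 1.26], [-2.2, 2.34], [-1.47, 1.5], [-3.14, 3.14]. Speed limits (rad/s): [2.57, 2.57, 3.14, 3.14, 3.14, 3.14].

INTERFACE

Orientations are given as a unit quaternion [x, y, z, w].
In Python, from station import state, camera, job_done, ctrl gives the robot as it stands. The module is installed in compiled form; this text tells all that it offers.
- The arm moves only by the tool send_rows, never from a script. Its argument "motion" is a list of rows, each a list of 3 entries, a list of its own where there are three numbers: the shift along the world's x, y, z in mm, then the turn, a rotation vector about the world's x, y, z in rad, then the opening in per cent of the stroke, from 0 (shut) to 100 (fully open). A call has 1 to 8 rows; each row shifts and turns the commanded pose from where the row before left it; what a row does not reach is not made up. A row lasts 1/10 s, in which the tool goes at most 50 mm and 8.59 degrees, less where a joint would pass 70% of its speed; a pose out of reach is approached as far as the arm can. A call is refused whole if a number of a shift passes 50 or a number of a turn 0.15, either way. A call with a gripper value outside its range is refused whole. The fingers move at their own pace and stop on an object; the grip force is fixed at half the most. Time passes only in rows, so rows that do not move let the fingers close. It gives the time, the measured TCP pose, the force and the opening at its end, in the units of the state.
- state(): the state, without advancing time (a new reading comes with each control period).
- camera(name): name is "side" or "top"; returns a dict with "img" (384x512x3 uint8, red, green, blue), "fx", "fy", "cx", "cy" (pixels), "rvec" (rotation vector, rad) and "tvec" (3), from world to camera coordinates, as OpenCV has them. Camera axes: x right, y down, z forward; pixel columns grow to the right and rows downward; lengths in m; the calibration is good to about 2 mm. A picture is of the moment at which its call begins. There is no depth.
- job_done(): hands the job in, once; it reports no verdict.
The state is a dict: "t": time; "joint_positions": joint angles; "qd": joint speeds; "joint_torque": joint torques, N m; "tool_pos": TCP position; "tool_rot": TCP orientation; "contact_force": force on the tool from outside, world axes, zero at the start; "moment": the same for the moment, N m; "gripper_width": opening from 0.0 (shut) to 1.0 (fully open).
Only numpy, scipy, OpenCV 4.12 (cv2) and the standard library are available. Lean on these libraries where they do the work, as an engineer would, in place of code of your own. Each camera call takes 0.05 s, during which the arm holds its last target.

TASK

Stand the jam jar upright on the narrow top of the jar riser, centred across it, between the honey jar and the sliding end stop, and let go of it. Then pull up the lock plunger of the end stop, slide the stop one hole towards the jars to close the row, and let the pin drop into that hole. Finish holding the plunger's knob pressed fully down, so that I can tighten the clamp screw; leave the salt shaker and the price block where they are.

Things in the scene. Friction and masses are not known exactly. Their poses are not given: they have to be found in the camera images.
- riser: Jar riser, fixed to the table: level aluminium box tube on two wooden feet, 50 mm wide (x), flat top 60 mm above the table. Origin on the table under it; y runs along the tube (from -0.137 to 0.150 m) to the fixed end plate at its left end, 48 mm high, inner face at y = 0.1415; z up. 11 mm holes for the lock pin lie 30 mm apart along the middle of its top.
- end_stop (a joint): Slide of the end stop along the tube, m: about 0 as found, locked in its hole; + is towards the jars and the fixed end plate (riser +y). The next hole that way is at 0.030, others at -0.030 and 0.060; range -0.035 to 0.065. It slides with about 1 N of friction (more when it pushes jars); the pin has 1.5 mm of play each way in a hole.
- plunger (a joint): Height of the lock plunger, m: 0 = fully down, range to 0.020. Let go, it rests at 0.004 on a soft washer, its pin in the hole (locked). The pin is clear of the hole above 0.014 and rides at 0.014 if let down between holes. A spring returns it: pulling it up to 0.017 takes about 6.5 N, pressing it from rest fully down about 2 N.
- knob_center (a point): Centre of the plunger's black ribbed knob, an upright cylinder 28 mm in diameter, 24 mm high, on top of the end stop; it moves with plunger and stop. At rest it is 39 mm above the tube's top (99 mm above the table), 34.5 mm above the sleeve. The stop's face to the jars is 37.5 mm from the knob's axis.
- stop_face (a point): Middle of the rubber face, towards the jars, of the end stop's upright plate (60 mm wide, 48 mm high), 24 mm above the tube's top. The stop is an aluminium sleeve round the tube, 72 mm long, 60 mm wide, 4.5 mm above the tube's top, with a small clamp screw on its front. As found the face is at riser y = -0.0195.
- jam_center (a point): Centre of the jam jar (glass with pink jam, pale lid), 62 mm in diameter, 99 mm high, 0.3 to 0.6 kg; the point lies on its axis, half-way up. It starts standing on the table in front of the riser.
- honey_center (a point): Centre, half-way up, of the honey jar (red lid), 58 to 62 mm in diameter, 86 mm high, which stands loose on the riser by the fixed end plate.
- salt_center (a point): Bystander: centre of the glass salt shaker, 44 mm in diameter, 90 mm high, left of the jam jar's starting area.
- price_center (a point): Bystander: small wooden block with an upright black price card, 22 x 62 x 58 mm, right of the jam jar's starting area; the point is 29 mm up.

How it is judged:
On the way, in this order (a step that is already met when the one before it is completed fails the run):
1. the jam jar stands upright on the riser between the honey jar and the stop, let go, the stop still locked in its first hole (z of jam_center in the frame of riser between 0.104 and 0.115 m and x of jam_center in the frame of riser between -0.014 and 0.014 m and y of jam_center in the frame of riser between 0.005 and 0.062 m and angle between jam_center's own z axis and vertical below 0.1 rad and linear speed of jam_jar below 0.02 m/s and contact force between each of the arm, the fingers and jam_jar below 0.1 N and value of joint end_stop below 0.004 m), for 0.2 s.
2. the plunger is pulled up until its pin is clear of the hole (value of joint plunger above 0.0135 m and value of joint end_stop below 0.012 m), for 0.05 s.
3. the stop is at the next hole and the pin has dropped in (value of joint plunger below 0.008 m and value of joint end_stop between 0.027 and 0.033 m), for 0.1 s.
At the end, for the whole second after the job is handed in: Stop at the next hole (30 +-3 mm), the robot pressing the knob (1 N or more) to under 1.5 mm from fully down; the jam jar let go, still, upright to 0.1 rad, within 16 mm of the tube's middle, between stop and honey jar (centres under 75 mm apart); honey jar upright on the riser (value of joint end_stop between 0.027 and 0.033 m and value of joint plunger below 0.0015 m and contact force between any of the fingers, the arm and plunger above 1 N and z of jam_center in the frame of riser between 0.104 and 0.115 m and x of jam_center in the frame of riser between -0.016 and 0.016 m and y of jam_center in the frame of stop_face above 0.025 m and horizontal distance between jam_center and honey_center below 0.075 m and angle between each of jam_center, honey_center's own z axis and vertical below 0.1 rad and linear speed of jam_jar below 0.02 m/s and contact force between the fingers and jam_jar below 0.1 N and z of honey_center in the frame of riser between 0.098 and 0.108 m); the arm keeps its last pose, push and grip.
It fails at once if a jar is tipped over (angle between any of jam_center, honey_center's own z axis and vertical above 0.6 rad).
It fails at once if the salt shaker or the price block is moved by more than 25 mm (distance of any of salt_center, price_center from where it was at the start of the episode above 0.025 m).
It also fails if it takes over 48 s, if anything falls off the work surface, if the arm or the gripper's body presses on something with over 40 N, if the wrist force passes 120 N, or if a joint passes its speed limit or range.

## Working session

There is one attempt and no reset: what is moved stays moved. The work goes in short steps, Python scripts to look and compute and a tool call to move; the robot and the scene stay as the last step left them, time stands still between calls to the robot, and variables do not carry over. Pictures are saved under pics/ and viewed, and the job is handed in when it is done.

Besides the shell and the picture viewer there is one more tool, called after "Call:" in YAML: its name, and indented under it one key for each argument. send_rows: Moves the arm, as the interface text tells. Its arguments: {"type":"object","properties":{"motion":{"type":"array"}},"required":["motion"]}

```bash
mkdir -p pics; cat > h.py <<'E'
import numpy as np, cv2
from station import state, camera, job_done, ctrl
def snap(name,fn):
    c=camera(name); cv2.imwrite('pics/'+fn,cv2.cvtColor(c['img'],cv2.COLOR_RGB2BGR)); return c
def ray(c,u,v):
    R=cv2.Rodrigues(np.array(c['rvec'],float))[0]; t=np.array(c['tvec'],float).ravel()
    d=R.T@np.array([(u-c['cx'])/c['fx'],(v-c['cy'])/c['fy'],1]); return -R.T@t,d
def onz(c,u,v,z):
    o,d=ray(c,u,v); return o+d*(z-o[2])/d[2]
def proj(c,p):
    return cv2.projectPoints(np.array(p,float).reshape(-1,3),np.array(c['rvec'],float),np.array(c['tvec'],float),np.array([[c['fx'],0,c['cx']],[0,c['fy'],c['cy']],[0,0,1.]]),None)[0].reshape(-1,2)
E
python3 - <<'E'
from h import *
s=state(); print({k:np.round(v,3) for k,v in s.items()}, ctrl.pinch_z)
for n in('side','top'):
    c=snap(n,n+'0.png'); o,_=ray(c,0,0); print(n,o,c['fx'],c['cx'],c['cy'])
E
```

```text
{'t': np.float64(0.0), 'joint_positions': array([ 1.073,  0.314,  0.045,  1.304, -0.   ,  1.431]), 'qd': array([ 0.001, -0.   ,  0.   , -0.   ,  0.   , -0.001]), 'joint_torque': array([-0.0000e+00, -4.8063e+01,  2.9853e+01,  1.9000e-02, -0.0000e+00,
        0.0000e+00]), 'tool_pos': array([0.201, 0.538, 0.205]), 'tool_rot': array([ 0.822,  0.57 , -0.001,  0.   ]), 'contact_force': array([ 0.023,  0.228, -0.923]), 'moment': array([ 0.013, -0.022,  0.01 ]), 'gripper_width': np.float64(1.003)} -0.0187
side [ 0.64681371 -0.55085032  0.6128641 ] 420.56134976085787 263.49723614204544 188.20197305321406
top [0.42996767 0.09373178 1.09964836] 477.4176762180704 253.30549806760268 191.806212401463
```

```bash
ls pics
```

```text
side0.png
top0.png
```

View pics/side0.png

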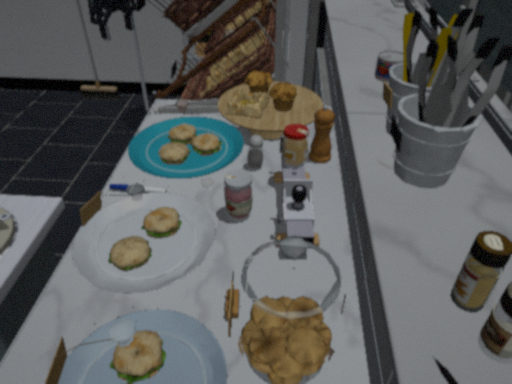

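View pics/top0.png

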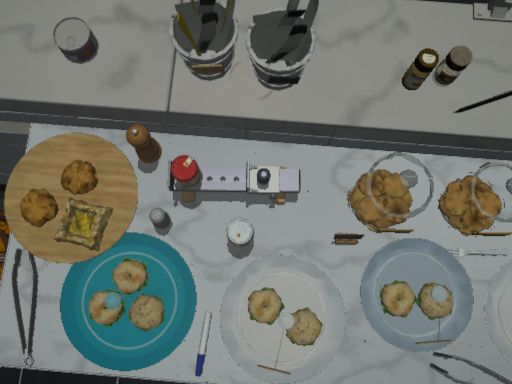

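```bash
python3 - <<'E'
import cv2
a=cv2.imread('pics/top0.png');b=cv2.imread('pics/side0.png')
cv2.imwrite('pics/top0z.png',cv2.resize(a[120:270,110:390],None,fx=2.8,fy=2.8,interpolation=cv2.INTER_CUBIC))
cv2.imwrite('pics/side0z.png',cv2.resize(b[100:270,190:360],None,fx=3.5,fy=3.5,interpolation=cv2.INTER_CUBIC))
E
```

```text
(no output)
```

View pics/top0z.png

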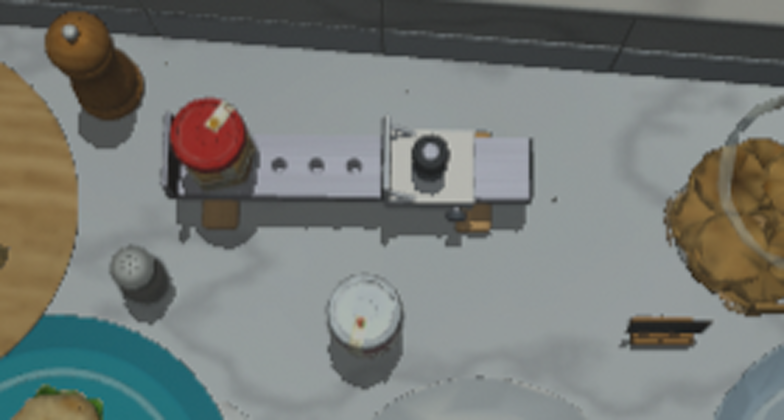

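View pics/side0z.png

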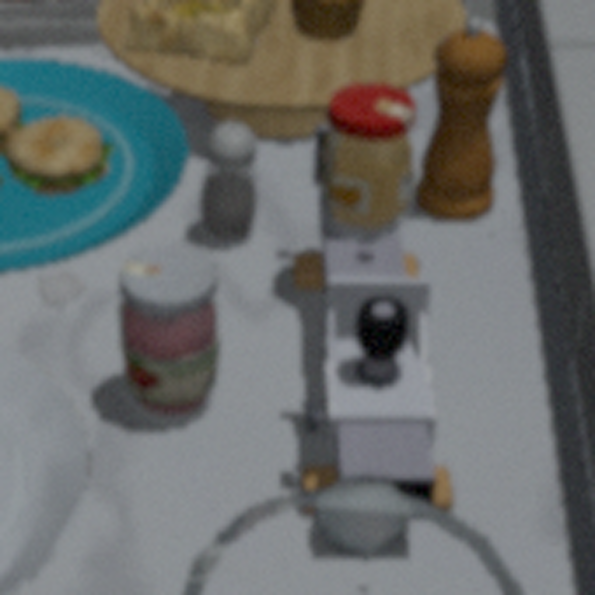

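```bash
python3 - <<'E'
from h import *
c=camera('top'); im=c['img'].astype(int); g=im.sum(2)//3
hsv=cv2.cvtColor(c['img'],cv2.COLOR_RGB2HSV)
for u in (205,215,225,235,285,290,295): print(u,g[160:198,u].tolist())
print('right end row');
for v in (173,180,187): print(v,g[v,285:310].tolist())
print('stop face')
for v in (173,180,187): print(v,g[v,235:256].tolist())
E
```

```text
205 [148, 148, 147, 148, 147, 148, 147, 148, 152, 154, 154, 153, 155, 158, 158, 159, 161, 159, 160, 160, 160, 159, 158, 156, 157, 158, 158, 157, 156, 123, 72, 60, 75, 80, 82, 82, 83, 83]
215 [149, 148, 148, 149, 148, 148, 149, 150, 153, 154, 155, 155, 156, 158, 158, 159, 163, 160, 161, 163, 163, 161, 159, 156, 157, 158, 159, 159, 157, 140, 86, 56, 76, 83, 83, 83, 83, 84]
225 [149, 150, 149, 149, 150, 150, 149, 149, 153, 154, 155, 157, 157, 158, 158, 159, 163, 139, 113, 104, 126, 155, 160, 157, 158, 159, 159, 160, 157, 139, 87, 57, 77, 83, 83, 84, 84, 84]
235 [150, 149, 149, 150, 150, 150, 150, 150, 154, 155, 155, 157, 157, 158, 159, 159, 138, 89, 70, 73, 94, 126, 153, 159, 158, 160, 160, 160, 158, 160, 101, 52, 76, 84, 84, 84, 84, 84]
285 [149, 149, 149, 149, 148, 148, 148, 117, 114, 153, 163, 162, 162, 161, 162, 163, 165, 163, 166, 166, 167, 166, 165, 165, 163, 166, 168, 167, 165, 165, 147, 90, 53, 63, 66, 66, 67, 67]
290 [149, 149, 150, 149, 149, 149, 148, 149, 149, 160, 164, 163, 162, 161, 161, 164, 165, 163, 165, 165, 166, 165, 165, 166, 164, 166, 168, 166, 165, 165, 147, 89, 57,
[... 246 characters left out ...]
, 160, 161, 161, 161, 161, 161, 161, 162, 161, 147, 67, 124, 150, 150, 151, 150, 151, 150, 150, 150, 150]
180 [167, 167, 167, 166, 165, 166, 165, 165, 165, 164, 164, 164, 164, 150, 56, 100, 150, 151, 150, 150, 150, 150, 150, 151, 150]
187 [167, 166, 167, 166, 166, 166, 166, 165, 166, 165, 165, 166, 165, 153, 76, 101, 151, 151, 151, 150, 150, 151, 151, 150, 151]
stop face
173 [158, 158, 158, 157, 158, 157, 158, 158, 158, 158, 146, 79, 124, 161, 122, 178, 178, 179, 178, 178, 178]
180 [94, 146, 137, 100, 150, 167, 166, 166, 166, 166, 156, 109, 147, 158, 118, 178, 178, 178, 178, 178, 178]
187 [160, 161, 161, 162, 162, 162, 161, 161, 161, 162, 148, 62, 112, 121, 103, 167, 178, 177, 178, 178, 177]
```

```bash
cat > m.py <<'E'
from h import *
c=camera('top'); c2=camera('side'); im=c['img'].astype(int); g=im.sum(2)//3
H=cv2.cvtColor(c['img'],cv2.COLOR_RGB2HSV)
r=[onz(c,u,v,.06) for u,v in((205,167.5),(225,167.6),(235,167.6),(290,168.5),(295,168.5))]
f=[onz(c,u,v,.06) for u,v in((205,189.2),(215,189.5),(235,190),(290,190.4),(295,190.4))]
print('back',np.round(r,4).tolist());print('front',np.round(f,4).tolist())
print('right end',onz(c,298.6,173,.06),onz(c,298.6,187,.06))
# holes
roi=(g<130).astype(np.uint8); m=np.zeros_like(roi); m[172:186,203:242]=roi[172:186,203:242]
n,l,st,ce=cv2.connectedComponentsWithStats(m)
for i in range(1,n):print('hole',ce[i],st[i][4],onz(c,*ce[i],.06)[:2])
# honey lid
m=((H[...,0]<8)|(H[...,0]>172))&(H[...,1]>140)
m=m.astype(np.uint8); m[:, :150]=0; m[:,220:]=0; m[:140]=0;m[200:]=0
p=np.argwhere(m)[:,::-1].astype(np.int32); (cc,rr)=cv2.minEnclosingCircle(p); print('honey lid',cc,rr,onz(c,*cc,.146),'diam',rr/c['fx']*2*(1.0996-.146))
# side view
g2=c2['img']; H2=cv2.cvtColor(g2,cv2.COLOR_RGB2HSV)
# knob
k=(g<75).astype(np.uint8); kk=np.zeros_like(k); kk[165:190,255:275]=k[165:190,255:275]
p=np.argwhere(kk)[:,::-1].astype(np.int32);(cc,rr)=cv2.minEnclosingCircle(p); print('knob',cc,rr,onz(c,*cc,.111))
# jam lid
x=[onz(c,*q,.099) for q in((240,230.5),)]
print('jam',x)
E
python3 m.py
python3 - <<'E'
from h import *
a=cv2.imread('pics/top0.png');b=cv2.imread('pics/side0.png')
cv2.imwrite('pics/jz.png',np.hstack([cv2.resize(a[210:260,215:265],None,fx=8,fy=8,interpolation=0),cv2.resize(a[160:210,240:290],None,fx=8,fy=8,interpolation=0)]))
cv2.imwrite('pics/sz.png',np.hstack([cv2.resize(b[165:225,210:260],None,fx=8,fy=8,interpolation=0),cv2.resize(b[175:235,275:325],None,fx=8,fy=8,interpolation=0)]))
E
```

```text
back [[0.6987, 0.2242, 0.06], [0.7023, 0.1794, 0.06], [0.7041, 0.1569, 0.06], [0.7124, 0.0334, 0.06], [0.7134, 0.0222, 0.06]]
front [[0.649, 0.219, 0.06], [0.6501, 0.1967, 0.06], [0.6527, 0.1522, 0.06], [0.6621, 0.03, 0.06], [0.663, 0.0189, 0.06]]
right end [0.70364491 0.01342497 0.06      ] [0.67147258 0.01136852 0.06      ]
hole [209.27272727 178.13636364] 22 [0.67500293 0.21213021]
hole [222.55 178.1 ] 20 [0.67758172 0.18249639]
hole [235.9  178.35] 20 [0.67951692 0.15263708]
honey lid (183.7265625, 167.77734375) 13.275404930114746 [0.67220625 0.25715618 0.146     ] diam 0.05303291759802779
knob (263.5, 176.5) 7.905794143676758 [0.67625483 0.09146963 0.111     ]
jam [array([0.55829763, 0.13150696, 0.099     ])]
```

View pics/jz.png

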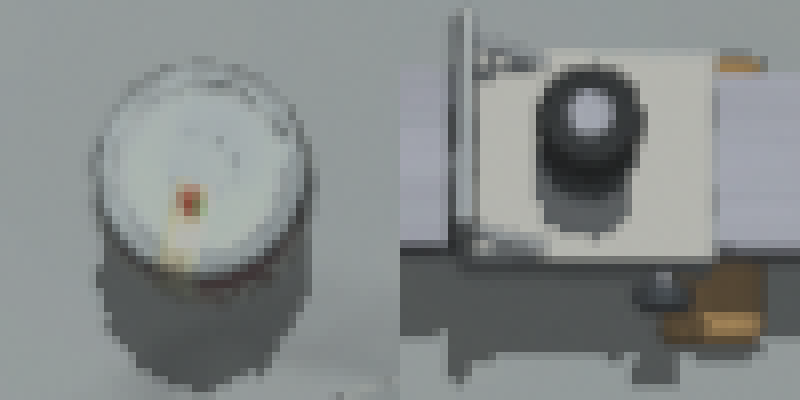

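View pics/sz.png

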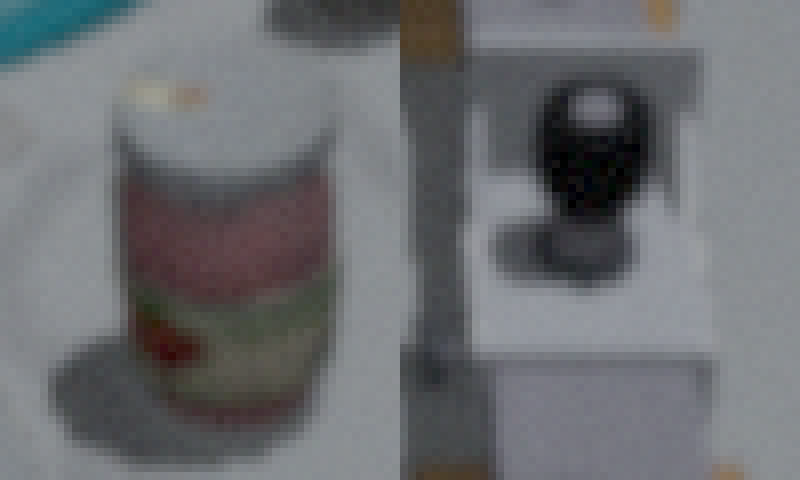

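```bash
cat >> h.py <<'E'
def tri(a,ua,b,ub):
    o1,d1=ray(a,*ua);o2,d2=ray(b,*ub); s=np.linalg.lstsq(np.c_[d1,-d2],o2-o1,rcond=None)[0]
    p,q=o1+d1*s[0],o2+d2*s[1]; return (p+q)/2,np.linalg.norm(p-q)
E
python3 - <<'E'
from h import *
a=camera('top');b=camera('side')
print('knob',tri(a,(263.8,174.9),b,(299.4,190)), onz(a,263.8,174.9,.111), onz(b,299.4,186.5,.111))
print('jam',onz(a,240.1,231.2,.099), onz(b,237.5,179.5,.099), tri(a,(240.1,231.2),b,(237.5,179.5)))
P=[(.557,.131,.099),(.557,.131,0),(.683,.092,.111),(.6788,.149,.06),(.6710,.2571,.146),(.6710,.2571,.06)]
print(proj(a,P)); print(proj(b,P)); print(state()['t'])
E
```

```text
knob (array([0.6819714 , 0.09126651, 0.10741178]), np.float64(0.002448323804828043)) [0.67981374 0.09110997 0.111     ] [0.68297093 0.09825172 0.111     ]
jam [0.5568391  0.13116453 0.099     ] [0.5584684  0.12723548 0.099     ] (array([0.55758752, 0.1313647 , 0.09576697]), np.float64(0.000689343221642212))
[[240.18463493 231.13076043]
 [241.28879986 236.66086569]
 [263.50243301 173.42332476]
 [237.48777995 178.79232181]
 [183.68696787 168.34277597]
 [189.1173298  178.23027682]]
[[236.98581115 178.35805426]
 [238.19266414 214.69400266]
 [299.43282123 188.48101889]
 [295.72599236 190.72904032]
 [294.57122414 129.25211936]
 [292.42146753 161.63497905]]
0.35
```

Call:
send_rows:
  motion:
    - [[32,-37,0],[0,0,-0.1425],100]
    - [[32,-37,0],[0,0,-0.1425],100]
    - [[32,-37,0],[0,0,-0.1425],100]
    - [[32,-37,0],[0,0,-0.1425],100]
    - [[32,-37,0],[0,0,-0.1425],100]
    - [[32,-37,0],[0,0,-0.1425],100]
    - [[32,-37,0],[0,0,-0.1425],100]
    - [[32,-37,0],[0,0,-0.1425],100]

```text
t: 1.15
tool_pos: [0.4585, 0.2409, 0.2061]
tool_rot: [0.999, 0.034, 0.0, -0.0]
contact_force: [1.0, 0.7, -0.1]
gripper_width: 1.002
```

Call:
send_rows:
  motion:
    - [[33,-37,0],[0,0,0],100]
    - [[33,-37,0],[0,0,0],100]
    - [[34,-37,0],[0,0,0],100]
    - [[0,0,0],[0,0,0],100]
    - [[0,0,0],[0,0,0],100]

```text
t: 1.65
tool_pos: [0.5576, 0.1306, 0.2053]
tool_rot: [0.999, 0.035, -0.0, -0.0]
contact_force: [-0.3, -0.1, -0.9]
gripper_width: 1.0
```

```bash
python3 - <<'E'
from h import *
from scipy.spatial.transform import Rotation as R
s=state();print(s['tool_pos'],R.from_quat(s['tool_rot']).as_matrix().round(3),s['contact_force'],s['t'],s['joint_positions'])
snap('top','top1.png')
snap('side','side1.png')
E
```

```text
[0.55761036 0.13061126 0.20529981] [[ 0.998  0.07  -0.001]
 [ 0.07  -0.998  0.   ]
 [-0.001 -0.    -1.   ]] [-0.26810324 -0.10134218 -0.93177394] 1.65 [8.97915698e-02 3.09650450e-01 3.98952573e-02 1.30196865e+00
 2.56752544e-04 1.59040605e+00]
```

View pics/top1.png

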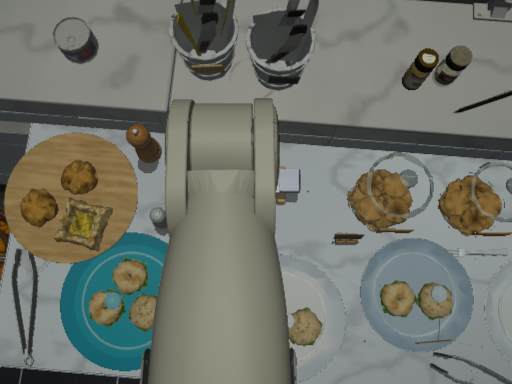

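View pics/side1.png

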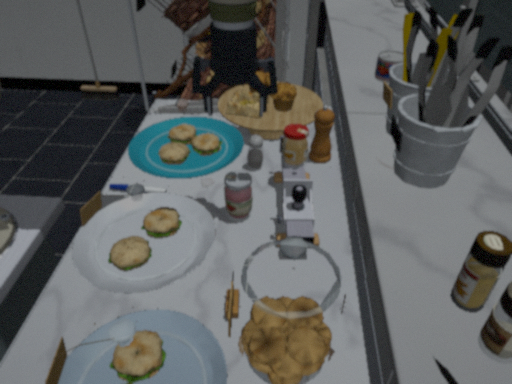

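```bash
python3 - <<'E'
from h import *
b=camera('side');print(proj(b,[(.5576,.1306,.2053),(.5576,.1306,.22),(.5006,.1266,.21),(.6146,.1346,.21)]))
E
python3 -c "
import cv2
a=cv2.imread('pics/side1.png');cv2.imwrite('pics/side1z.png',cv2.resize(a[10:240,160:340],None,fx=2.5,fy=2.5))"
```

```text
[[235.77569902 133.21162263]
 [235.55121412 126.35162877]
 [205.13947086 130.83970289]
 [266.20631229 131.2308654 ]]
```

View pics/side1z.png

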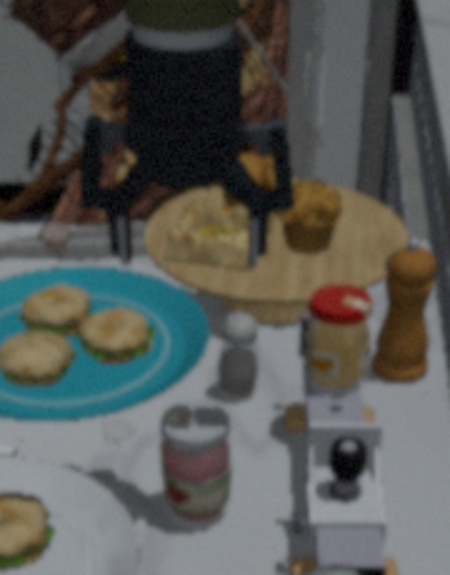

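```bash
python3 -c "
import cv2
a=cv2.imread('pics/side1.png');b=cv2.imread('pics/side0.png');cv2.imwrite('pics/side1y.png',cv2.vconcat([cv2.resize(x[80:150,185:285],None,fx=4,fy=4,interpolation=0) for x in (a,b)]))"
```

```text
(no output)
```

View pics/side1y.png

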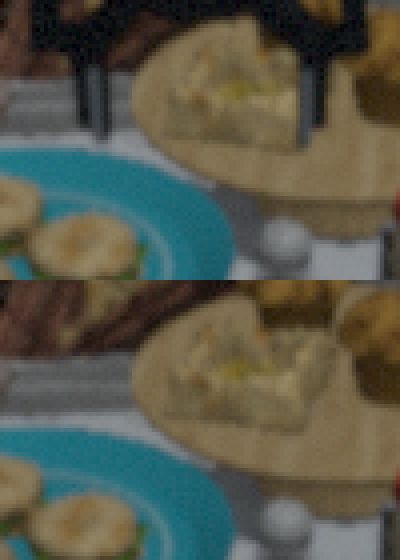

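Call:
send_rows:
  motion:
    - [[0,0,-25],[0,0,0],100]
    - [[0,0,-40],[0,0,0],100]
    - [[0,0,-40],[0,0,0],100]
    - [[0,0,-30],[0,0,0],100]
    - [[0,0,-10],[0,0,0],100]
    - [[0,0,0],[0,0,0],100]

```text
t: 2.4
tool_pos: [0.5554, 0.1328, 0.0599]
tool_rot: [0.999, 0.037, -0.001, 0.0]
contact_force: [0.6, 0.4, 0.2]
gripper_width: 1.0
```

```bash
python3 - <<'E'
from h import *
b=snap('side','side2.png');p=state()['tool_pos'];print(p,proj(b,[p]))
a=cv2.imread('pics/side2.png');cv2.imwrite('pics/side2z.png',cv2.resize(a[60:240,150:330],None,fx=3.3,fy=3.3,interpolation=2))
E
```

```text
[0.55693544 0.13269695 0.06149004] [[237.52138215 192.21243561]]
```

View pics/side2z.png

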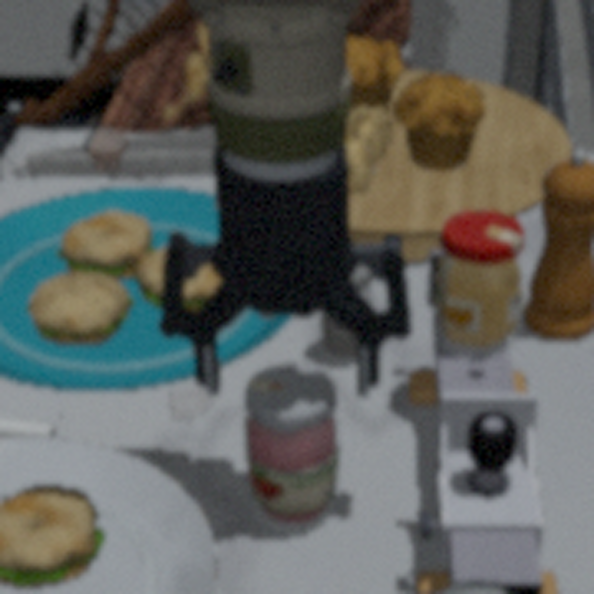

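```bash
python3 - <<'E'
from h import *
b=camera('side');
for nm,p in dict(bodyfront=(.557,.0927,.1345),bodyfront2=(.557,.0927,.15),tipL=(.5,.122,.0615),tipL13=(.5,.122,.0745),tipLh=(.5,.122,.0845),jamtop=(.557,.131,.099),jamtopb=(.557,.162,.099)).items(): print(nm,proj(b,[p]))
print(state()['tool_pos'])
a=cv2.imread('pics/side2.png');cv2.imwrite('pics/side2y.png',cv2.resize(a[120:200,195:280],None,fx=7,fy=7,interpolation=0))
E
```

```text
bodyfront [[234.26848493 175.45671792]]
bodyfront2 [[234.01765045 168.85468927]]
tipL [[209.71252881 194.09744195]]
tipL13 [[209.2922304  189.19249981]]
tipLh [[208.96358927 185.35721114]]
jamtop [[236.98581115 178.35805426]]
jamtopb [[238.62967217 169.51634261]]
[0.55802006 0.13261175 0.06245561]
```

View pics/side2y.png

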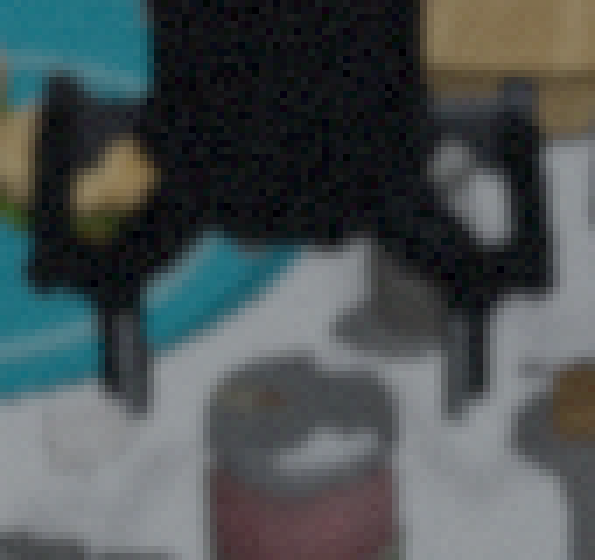

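```bash
python3 - <<'E'
from h import *
a=camera('top');b=camera('side')
print(proj(a,[(.201,.538,.205),(.201,.538,.3),(.3,.4,.2)]),proj(b,[(.201,.538,.205)]))
s=state();print(s['tool_pos'],s['joint_positions'],s['qd'])
R=cv2.Rodrigues(b['rvec'])[0];print(R.round(3))
E
```

```text
[[-11.57188176 405.90257112]
 [-44.6916875  419.9101297 ]
 [ 76.78802384 353.26592069]] [[120.38792426  49.54148459]]
[0.5588039  0.13233349 0.06302371] [ 9.27648779e-02  3.89118608e-01 -2.06516989e-01  9.71341271e-01
  4.45257862e-06  1.58993580e+00] [-0.00548547  0.00080506 -0.00207365 -0.00293441 -0.00212226 -0.00142113]
[[ 0.998  0.062  0.012]
 [ 0.048 -0.616 -0.786]
 [-0.041  0.785 -0.618]]
```

Call:
send_rows:
  motion:
    - [[-1,-1,-12],[0,0,0],100]
    - [[0,0,-10],[0,0,0],100]
    - [[0,0,-3],[0,0,0],100]
    - [[0,0,0],[0,0,0],100]
    - [[0,0,0],[0,0,0],100]

```text
t: 3.1
tool_pos: [0.5561, 0.1307, 0.0356]
tool_rot: [0.999, 0.036, -0.0, 0.0]
contact_force: [-0.2, -0.8, -0.5]
gripper_width: 0.998
```

```bash
python3 - <<'E'
from h import *
b=snap('side','side3.png');s=state();print(s['tool_pos'],s['contact_force'])
a=cv2.imread('pics/side3.png');cv2.imwrite('pics/side3z.png',cv2.resize(a[120:230,180:290],None,fx=5.4,fy=5.4,interpolation=0))
E
```

```text
[0.55639334 0.13073299 0.03587954] [-0.15898178 -0.20163245 -0.06999404]
```

View pics/side3z.png

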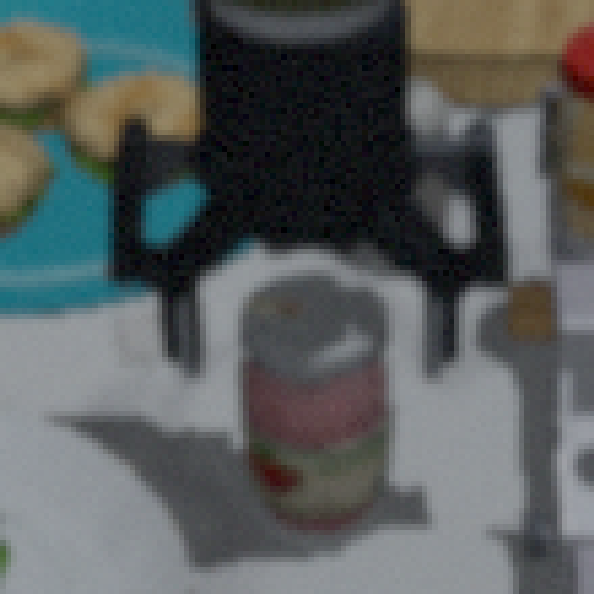

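Call:
send_rows:
  motion:
    - [[0,0,-3],[0,0,0],70]
    - [[0,0,0],[0,0,0],60]
    - [[0,0,0],[0,0,0],60]
    - [[0,0,0],[0,0,0],60]
    - [[0,0,0],[0,0,0],60]
    - [[0,0,0],[0,0,0],60]
    - [[0,0,0],[0,0,0],60]

```text
t: 3.85
tool_pos: [0.5568, 0.1308, 0.0335]
tool_rot: [0.999, 0.036, 0.001, 0.0]
contact_force: [-0.1, -0.5, 6.1]
gripper_width: 0.668
```

```bash
python3 - <<'E'
from h import *
b=snap('side','side4.png');s=state();print(s['tool_pos'],s['contact_force'],s['gripper_width'])
a=cv2.imread('pics/side4.png');cv2.imwrite('pics/side4z.png',cv2.resize(a[120:230,180:290],None,fx=5.4,fy=5.4,interpolation=0))
E
```

```text
[0.55675065 0.13082991 0.03349166] [0.64817939 0.218316   4.63205225] 0.6636969998749758
```

View pics/side4z.png

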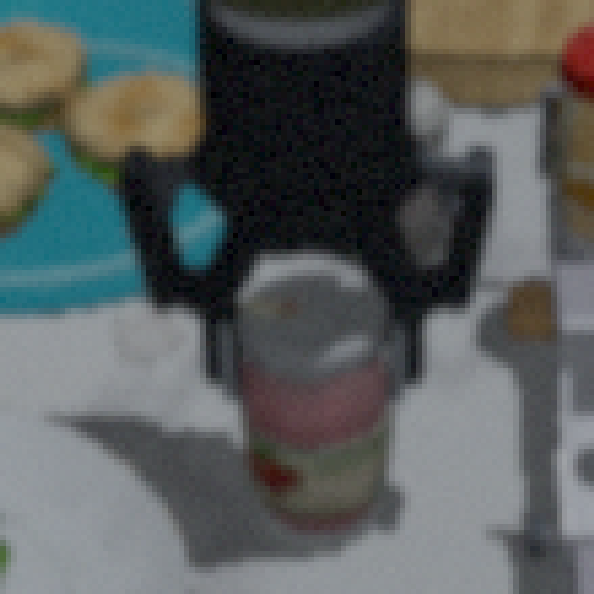

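Call:
send_rows:
  motion:
    - [[0,0,5],[0,0,0],55]
    - [[0,0,15],[0,0,0],55]
    - [[0,0,30],[0,0,0],55]
    - [[0,0,30],[0,0,0],55]
    - [[0,0,15],[0,0,0],55]
    - [[0,0,0],[0,0,0],55]
    - [[0,0,0],[0,0,0],55]

```text
t: 4.6
tool_pos: [0.5555, 0.1308, 0.1268]
tool_rot: [0.999, 0.037, -0.001, 0.0]
contact_force: [0.1, 0.8, -3.3]
gripper_width: 0.664
```

```bash
python3 - <<'E'
from h import *
b=snap('side','side5.png');s=state();print(s['tool_pos'],s['contact_force'],s['moment'],s['gripper_width'])
a=cv2.imread('pics/side5.png');cv2.imwrite('pics/side5z.png',cv2.resize(a[80:230,170:320],None,fx=4,fy=4,interpolation=0))
E
```

```text
[0.55496754 0.13069636 0.12612252] [ 0.24857577  0.13448065 -5.03205758] [ 0.02134663  0.05969677 -0.01641149] 0.659789798946674
```

View pics/side5z.png

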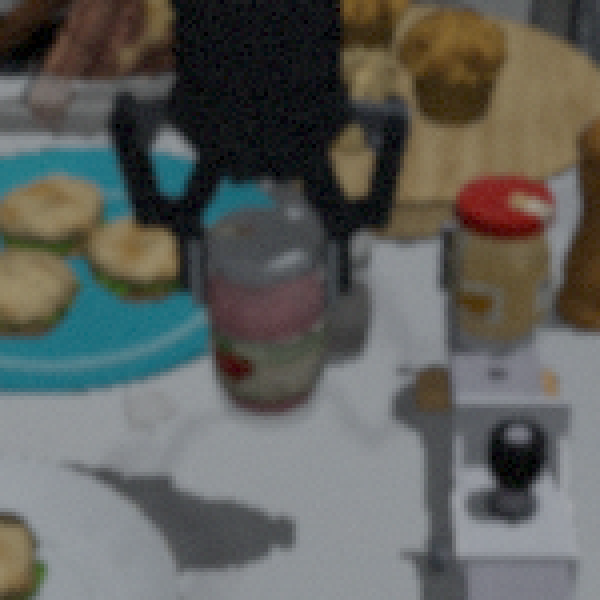

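Call:
send_rows:
  motion:
    - [[0,15,10],[0,0,0],55]
    - [[0,25,15],[0,0,0],55]
    - [[15,19,0],[0,0,0],55]
    - [[25,0,0],[0,0,0],55]
    - [[30,0,0],[0,0,0],55]
    - [[30,0,0],[0,0,0],55]
    - [[20,0,0],[0,0,0],55]
    - [[0,0,0],[0,0,0],55]

```text
t: 5.45
tool_pos: [0.678, 0.1903, 0.1505]
tool_rot: [0.999, 0.036, -0.001, 0.0]
contact_force: [-0.4, -0.4, -4.2]
gripper_width: 0.665
```

Call:
send_rows:
  motion:
    - [[0,0,0],[0,0,0],55]
    - [[0,0,-15],[0,0,0],55]
    - [[0,0,-15],[0,0,0],55]
    - [[0,0,-10],[0,0,0],55]
    - [[0,0,0],[0,0,0],55]
    - [[0,0,0],[0,0,0],55]

```text
t: 6.05
tool_pos: [0.6756, 0.1901, 0.113]
tool_rot: [0.999, 0.037, -0.0, 0.0]
contact_force: [-0.4, 0.2, -4.6]
gripper_width: 0.662
```

```bash
python3 - <<'E'
from h import *
b=snap('side','side6.png');s=state();print(s['tool_pos'],s['tool_rot'],s['contact_force'],s['moment'],s['gripper_width'])
p=s['tool_pos'];print(proj(b,[(p[0],p[1],p[2]-.0335),(p[0],p[1],p[2]+.0655)]))
a=cv2.imread('pics/side6.png');cv2.imwrite('pics/side6z.png',cv2.resize(a[80:230,220:370],None,fx=4,fy=4,interpolation=0))
E
```

```text
[0.67626865 0.19004058 0.11362495] [ 9.99330646e-01  3.65796571e-02  4.26114832e-04 -8.13240354e-05] [ 0.89485007  1.02793666 -4.26212499] [ 0.03676836 -0.01270278 -0.02279372] 0.6587962648083722
[[295.13529253 171.61765424]
 [298.01941458 131.83695565]]
```

View pics/side6z.png

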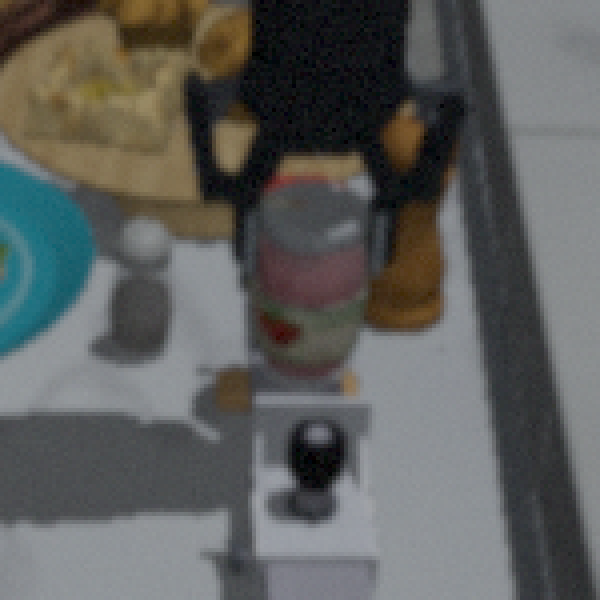

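Call:
send_rows:
  motion:
    - [[0,0,-9],[0,0,0],55]
    - [[0,0,-6],[0,0,0],55]
    - [[0,0,-2],[0,0,0],55]
    - [[0,0,0],[0,0,0],55]
    - [[0,0,0],[0,0,0],55]

```text
t: 6.6
tool_pos: [0.6763, 0.1897, 0.0958]
tool_rot: [0.999, 0.036, 0.0, 0.0]
contact_force: [0.6, 0.6, -2.7]
gripper_width: 0.662
```

Call:
send_rows:
  motion:
    - [[0,0,-1],[0,0,0],55]
    - [[0,0,-1],[0,0,0],55]
    - [[0,0,-1],[0,0,0],55]
    - [[0,0,0],[0,0,0],55]

```text
t: 7.0
tool_pos: [0.6764, 0.1899, 0.0936]
tool_rot: [0.999, 0.036, 0.0, -0.0]
contact_force: [-0.8, -0.7, 0.7]
gripper_width: 0.661
```

Call:
send_rows:
  motion:
    - [[0,0,-0.5],[0,0,0],68]
    - [[0,0,0],[0,0,0],75]
    - [[0,0,0],[0,0,0],85]
    - [[0,0,0],[0,0,0],100]
    - [[0,0,0],[0,0,0],100]
    - [[0,0,0],[0,0,0],100]

```text
t: 7.6
tool_pos: [0.6763, 0.1898, 0.0924]
tool_rot: [0.999, 0.036, 0.0, -0.0]
contact_force: [-0.8, -0.5, -0.3]
gripper_width: 1.0
```

```bash
python3 - <<'E'
from h import *
b=snap('side','side7.png');s=state();print(s['tool_pos'],s['contact_force'],s['gripper_width'])
a=cv2.imread('pics/side7.png');cv2.imwrite('pics/side7z.png',cv2.resize(a[80:230,220:370],None,fx=4,fy=4,interpolation=0))
E
```

```text
[0.67625529 0.18981601 0.09229483] [-0.31917357 -0.30776423 -0.32460603] 1.001102306267171
```

View pics/side7z.png

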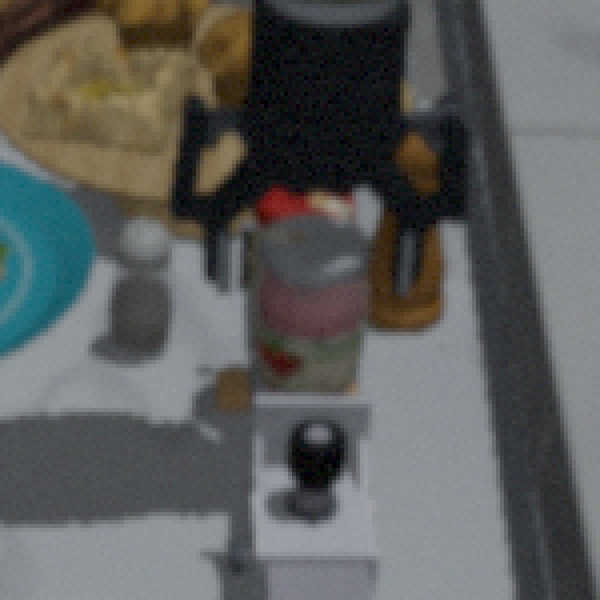

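Call:
send_rows:
  motion:
    - [[0,0,10],[0,0,0],100]
    - [[0,0,30],[0,0,0],100]
    - [[0,0,40],[0,0,0],100]
    - [[0,0,30],[0,0,0],100]
    - [[2,-30,0],[0,0,0],100]
    - [[2,-40,0],[0,0,0],100]
    - [[2,-28,0],[0,0,0],100]
    - [[0,0,0],[0,0,0],80]

```text
t: 8.45
tool_pos: [0.6828, 0.0879, 0.2034]
tool_rot: [0.999, 0.034, 0.001, 0.001]
contact_force: [0.8, 0.4, -0.0]
gripper_width: 0.857
```

```bash
python3 - <<'E'
from h import *
b=snap('side','side8.png');a=snap('top','top8.png');s=state();print(s['tool_pos'],s['contact_force'],s['gripper_width'])
a=cv2.imread('pics/side8.png');cv2.imwrite('pics/side8z.png',cv2.resize(a[60:230,220:370],None,fx=3.5,fy=3.5,interpolation=0))
E
```

```text
[0.68243413 0.09114776 0.20311623] [-0.64943635  0.08151714 -0.49211746] 0.7990801436927513
```

View pics/side8z.png

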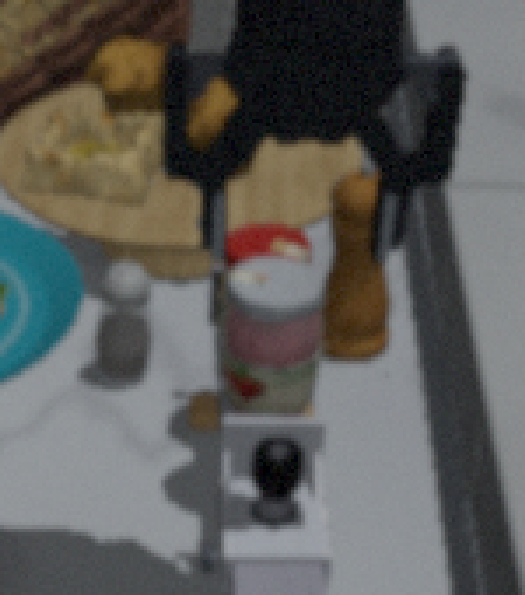

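View pics/top8.png

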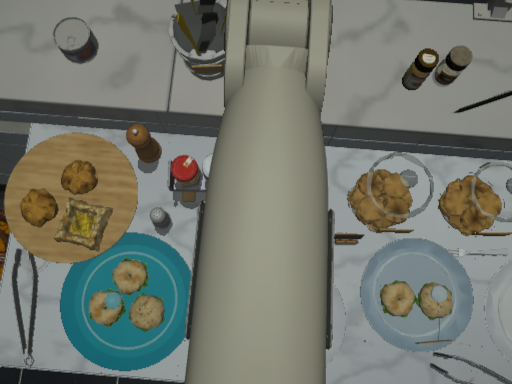

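Call:
send_rows:
  motion:
    - [[0,0,-20],[0,0,0],60]
    - [[0,0,-40],[0,0,0],60]
    - [[0,0,-35],[0,0,0],60]
    - [[0,0,-15],[0,0,0],60]
    - [[0,0,0],[0,0,0],60]
    - [[0,0,0],[0,0,0],60]

```text
t: 9.15
tool_pos: [0.6824, 0.0929, 0.093]
tool_rot: [0.999, 0.037, 0.0, -0.0]
contact_force: [0.5, 0.6, 0.7]
gripper_width: 0.596
```

```bash
python3 - <<'E'
from h import *
b=snap('side','side9.png');s=state();print(s['tool_pos'],s['contact_force'],s['gripper_width'])
p=s['tool_pos'];print(proj(b,[p,p+[0,-.011,.013],(.682,.0915,.099),(.682,.0915,.111),(.682,.0915,.087)]))
a=cv2.imread('pics/side9.png');cv2.imwrite('pics/side9z.png',cv2.resize(a[110:230,240:360],None,fx=5,fy=5,interpolation=0))
E
```

```text
[0.68313404 0.09270565 0.09392017] [ 0.96173621 -0.42901806  1.26179543] 0.6026187329705527
[[298.93218577 195.11057818]
 [299.39423793 193.45708013]
 [298.52046573 193.44958921]
 [298.91620326 188.61573836]
 [298.13181294 198.19690149]]
```

View pics/side9z.png

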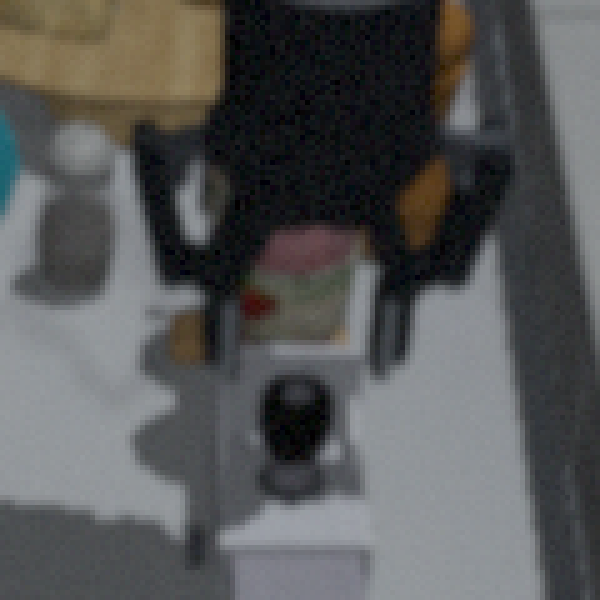

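Call:
send_rows:
  motion:
    - [[-0.5,-1,-6],[0,0,0],60]
    - [[0,0,-6],[0,0,0],60]
    - [[0,0,-3],[0,0,0],60]
    - [[0,0,0],[0,0,0],60]
    - [[0,0,0],[0,0,0],60]

```text
t: 9.7
tool_pos: [0.6817, 0.0907, 0.0773]
tool_rot: [0.999, 0.036, -0.0, 0.0]
contact_force: [0.8, 0.0, 0.7]
gripper_width: 0.599
```

```bash
python3 - <<'E'
from h import *
b=snap('side','side10.png');s=state();print(s['tool_pos'],s['contact_force'],s['gripper_width'])
a=cv2.imread('pics/side10.png');cv2.imwrite('pics/side10z.png',cv2.resize(a[110:230,240:360],None,fx=5,fy=5,interpolation=0))
E
```

```text
[0.68180135 0.09073571 0.07745178] [ 0.29753043 -0.19044379  0.48160572] 0.6001489435979065
```

View pics/side10z.png

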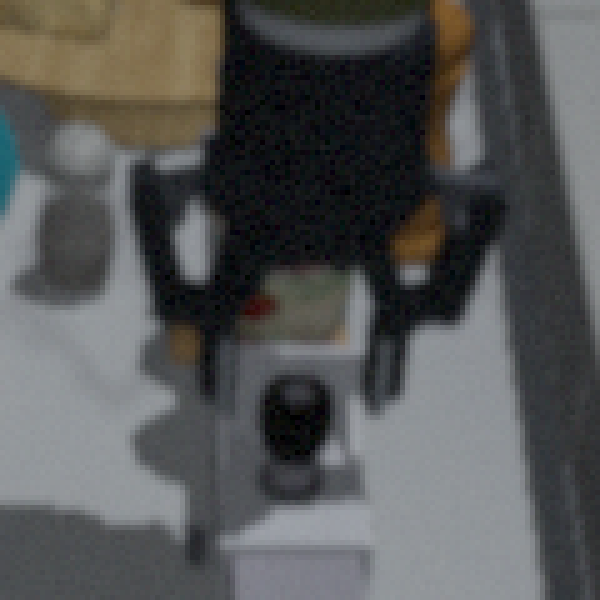

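Call:
send_rows:
  motion:
    - [[0,0,0],[0,0,0],40]
    - [[0,0,0],[0,0,0],20]
    - [[0,0,0],[0,0,0],20]
    - [[0,0,0],[0,0,0],20]
    - [[0,0,0],[0,0,0],20]
    - [[0,0,0],[0,0,0],20]

```text
t: 10.35
tool_pos: [0.6815, 0.0908, 0.0773]
tool_rot: [0.999, 0.036, -0.0, 0.0]
contact_force: [-1.3, -0.1, 1.2]
gripper_width: 0.288
```

```bash
python3 - <<'E'
from h import *
b=snap('side','side11.png');s=state();print(s['tool_pos'],s['contact_force'],s['gripper_width'])
a=cv2.imread('pics/side11.png');cv2.imwrite('pics/side11z.png',cv2.resize(a[110:230,240:360],None,fx=5,fy=5,interpolation=0))
E
```

```text
[0.68146932 0.09078835 0.07725009] [-1.06991677 -0.71791872 -0.13693192] 0.2862028658724059
```

View pics/side11z.png

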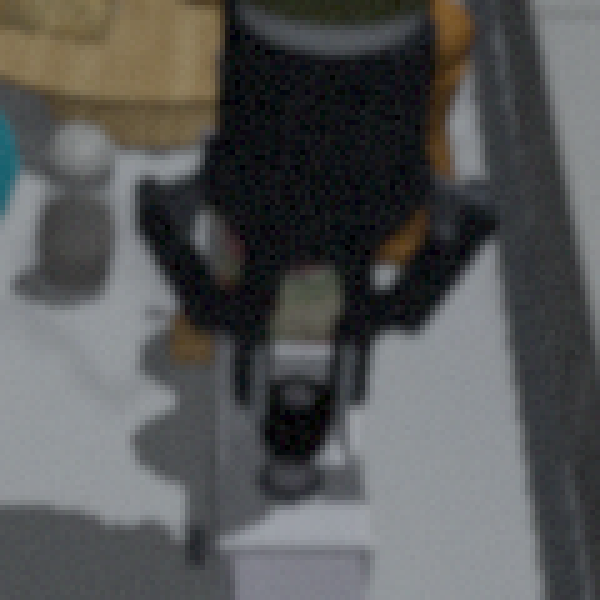

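Call:
send_rows:
  motion:
    - [[0,0,4],[0,0,0],15]
    - [[0,0,4],[0,0,0],15]
    - [[0,0,4],[0,0,0],15]
    - [[0,0,1.5],[0,0,0],15]
    - [[0,0,0],[0,0,0],15]
    - [[0,0,0],[0,0,0],15]

```text
t: 11.0
tool_pos: [0.6814, 0.0908, 0.0902]
tool_rot: [0.999, 0.036, -0.0, 0.0]
contact_force: [-0.4, -0.5, -5.8]
gripper_width: 0.285
```

```bash
python3 - <<'E'
from h import *
b=snap('side','side12.png');s=state();print(s['tool_pos'],s['contact_force'],s['gripper_width'])
a=cv2.imread('pics/side12.png');cv2.imwrite('pics/side12z.png',cv2.resize(a[110:230,240:360],None,fx=5,fy=5,interpolation=0))
E
```

```text
[0.68147301 0.09075804 0.09024823] [-1.29355513 -0.27763001 -5.58010388] 0.28657599506156733
```

View pics/side12z.png

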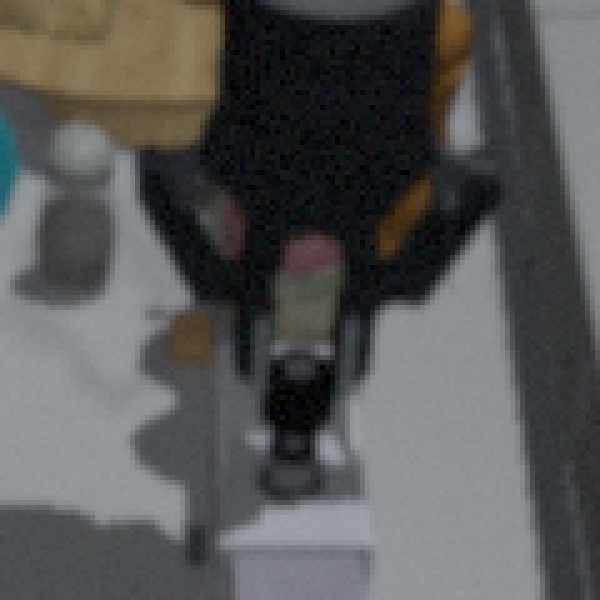

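Call:
send_rows:
  motion:
    - [[-0.4,5,0],[0,0,0],15]
    - [[-0.4,6,0],[0,0,0],15]
    - [[-0.4,6,0],[0,0,0],15]
    - [[-0.4,6,0],[0,0,0],15]
    - [[-0.3,4,0],[0,0,0],15]
    - [[-0.2,3,0],[0,0,0],15]
    - [[0,0,0],[0,0,0],15]
    - [[0,0,0],[0,0,0],15]

```text
t: 11.85
tool_pos: [0.6794, 0.1213, 0.0907]
tool_rot: [0.999, 0.037, -0.0, -0.0]
contact_force: [-2.3, 0.3, -6.3]
gripper_width: 0.289
```

```bash
python3 - <<'E'
from h import *
b=snap('side','side13.png');s=state();print(s['tool_pos'],s['contact_force'],s['gripper_width'])
a=cv2.imread('pics/side13.png');cv2.imwrite('pics/side13z.png',cv2.resize(a[110:230,240:360],None,fx=5,fy=5,interpolation=0))
E
```

```text
[0.67941564 0.1211355  0.09074803] [-1.34883925 -0.0278276  -6.74915791] 0.2864424101597425
```

View pics/side13z.png

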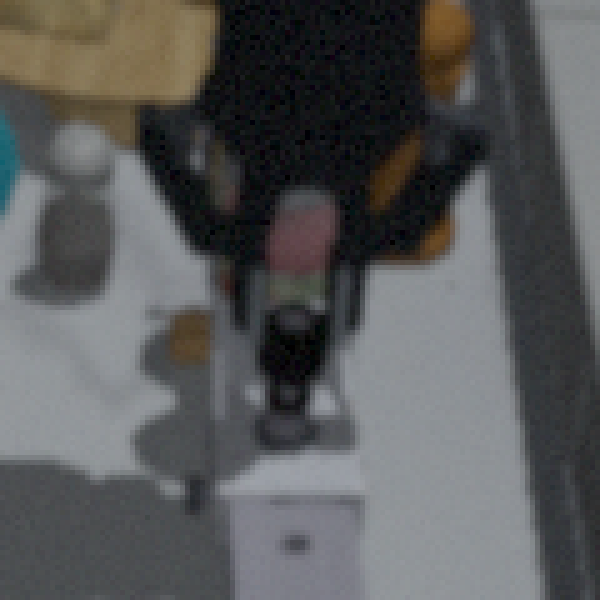

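Call:
send_rows:
  motion:
    - [[0,0,0],[0,0,0],40]
    - [[0,0,0],[0,0,0],40]
    - [[0,0,0],[0,0,0],45]
    - [[0,0,0],[0,0,0],45]

```text
t: 12.3
tool_pos: [0.6805, 0.1207, 0.0919]
tool_rot: [0.999, 0.036, 0.001, -0.0]
contact_force: [-0.1, -0.0, 0.1]
gripper_width: 0.449
```

```bash
python3 - <<'E'
from h import *
b=snap('side','side14.png');s=state();print(s['tool_pos'],s['contact_force'],s['gripper_width'])
a=cv2.imread('pics/side14.png');cv2.imwrite('pics/side14z.png',cv2.resize(a[110:230,240:360],None,fx=5,fy=5,interpolation=0))
E
```

```text
[0.68026332 0.12069352 0.09160979] [-0.32285764 -1.43056944  0.86982472] 0.4487535609226944
```

View pics/side14z.png

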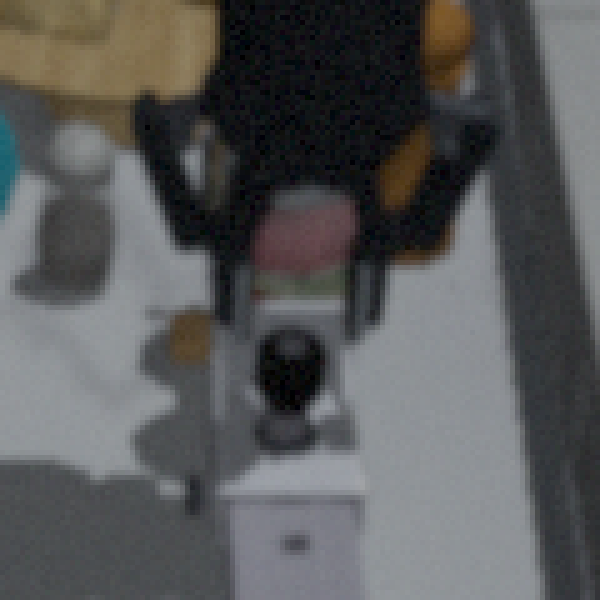

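Call:
send_rows:
  motion:
    - [[-0.5,0.5,15],[0,0,0],45]
    - [[0,0,30],[0,0,0],45]
    - [[0,0,0],[0,0,0],0]
    - [[0,0,0],[0,0,0],0]
    - [[0,0,0],[0,0,0],0]
    - [[0,0,0],[0,0,0],0]
    - [[0,0,0],[0,0,0],0]
    - [[0,0,0],[0,0,0],0]

```text
t: 13.15
tool_pos: [0.6788, 0.1213, 0.1351]
tool_rot: [0.999, 0.036, -0.001, 0.0]
contact_force: [-0.2, -1.2, 0.1]
gripper_width: 0.002
```

Call:
send_rows:
  motion:
    - [[0,0,-10],[0,0,0],0]
    - [[0,0,-6],[0,0,0],0]
    - [[0,0,-3],[0,0,0],0]
    - [[0,0,0],[0,0,0],0]
    - [[0,0,0],[0,0,0],0]

```text
t: 13.65
tool_pos: [0.6791, 0.1213, 0.1167]
tool_rot: [0.999, 0.036, -0.0, -0.0]
contact_force: [1.0, -0.1, 0.5]
gripper_width: -0.003
```

```bash
python3 - <<'E'
from h import *
b=snap('side','side15.png');s=state();print(s['tool_pos'],s['contact_force'],s['gripper_width'])
a=cv2.imread('pics/side15.png');cv2.imwrite('pics/side15z.png',cv2.resize(a[110:230,240:360],None,fx=5,fy=5,interpolation=0))
E
```

```text
[0.67927933 0.12128995 0.11700155] [0.26750688 0.45767582 0.39886353] -0.00040212921062591383
```

View pics/side15z.png

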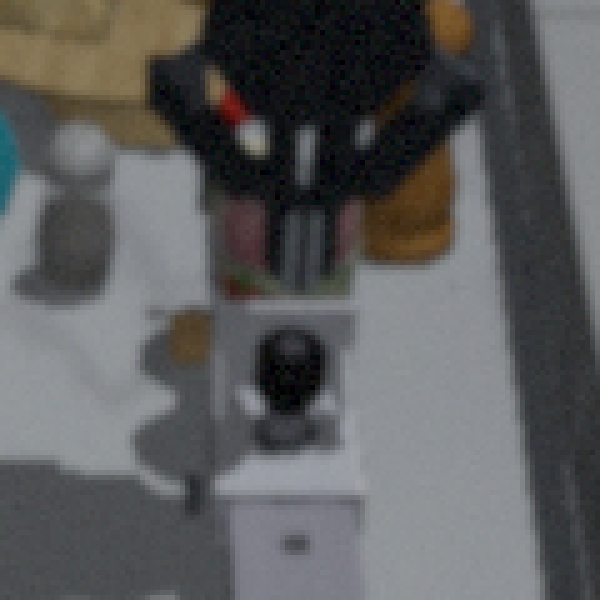

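Call:
send_rows:
  motion:
    - [[0,0,-2],[0,0,0],0]
    - [[0,0,-2],[0,0,0],0]
    - [[0,0,-2],[0,0,0],0]
    - [[0,0,-2],[0,0,0],0]
    - [[0,0,-2],[0,0,0],0]
    - [[0,0,0],[0,0,0],0]

```text
t: 14.3
tool_pos: [0.6789, 0.1213, 0.1063]
tool_rot: [0.999, 0.036, -0.0, 0.0]
contact_force: [-0.3, -0.7, 0.4]
gripper_width: -0.003
```

Call:
send_rows:
  motion:
    - [[0,0,-2],[0,0,0],0]
    - [[0,0,-2],[0,0,0],0]
    - [[0,0,0],[0,0,0],0]

```text
t: 14.6
tool_pos: [0.6789, 0.1213, 0.1024]
tool_rot: [0.999, 0.036, -0.0, 0.0]
contact_force: [-0.1, 0.6, 0.0]
gripper_width: 0.001
```

```bash
python3 - <<'E'
from h import *
b=snap('side','side16.png');s=state();print(s['tool_pos'],s['contact_force'],s['gripper_width'])
a=cv2.imread('pics/side16.png');cv2.imwrite('pics/side16z.png',cv2.resize(a[110:230,240:360],None,fx=5,fy=5,interpolation=0))
E
```

```text
[0.67898289 0.12129417 0.10257474] [-0.11889108 -0.103541   -0.85531163] -0.005327541739301746
```

View pics/side16z.png

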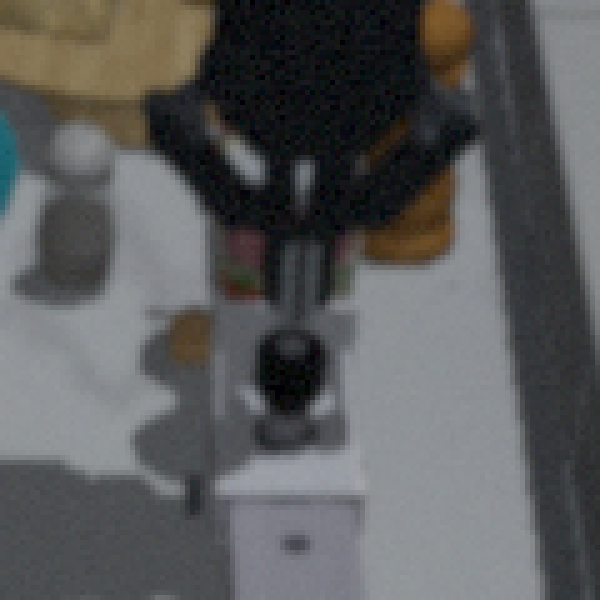

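Call:
send_rows:
  motion:
    - [[0,0,-2],[0,0,0],0]
    - [[0,0,-2],[0,0,0],0]
    - [[0,0,0],[0,0,0],0]

```text
t: 14.95
tool_pos: [0.6789, 0.1213, 0.0984]
tool_rot: [0.999, 0.036, -0.0, 0.0]
contact_force: [-0.8, 0.5, -1.1]
gripper_width: -0.001
```

Call:
send_rows:
  motion:
    - [[0,0,-2],[0,0,0],0]
    - [[0,0,0],[0,0,0],0]

```text
t: 15.15
tool_pos: [0.679, 0.1213, 0.0965]
tool_rot: [0.999, 0.036, -0.0, 0.0]
contact_force: [-0.6, 0.6, -1.0]
gripper_width: 0.001
```

Call:
send_rows:
  motion:
    - [[0,0,-2],[0,0,0],0]
    - [[0,0,0],[0,0,0],0]

```text
t: 15.35
tool_pos: [0.679, 0.1213, 0.0945]
tool_rot: [0.999, 0.036, -0.0, 0.0]
contact_force: [-0.2, 0.0, 0.2]
gripper_width: -0.002
```

```bash
python3 - <<'E'
from h import *
b=snap('side','side17.png');s=state();print(s['tool_pos'],s['contact_force'],s['gripper_width'])
a=cv2.imread('pics/side17.png');cv2.imwrite('pics/side17z.png',cv2.resize(a[140:220,260:340],None,fx=7,fy=7,interpolation=0))
E
```

```text
[0.67903355 0.12129261 0.09467951] [ 0.04088159 -0.37773948 -0.70877759] 0.002479420391858809
```

View pics/side17z.png

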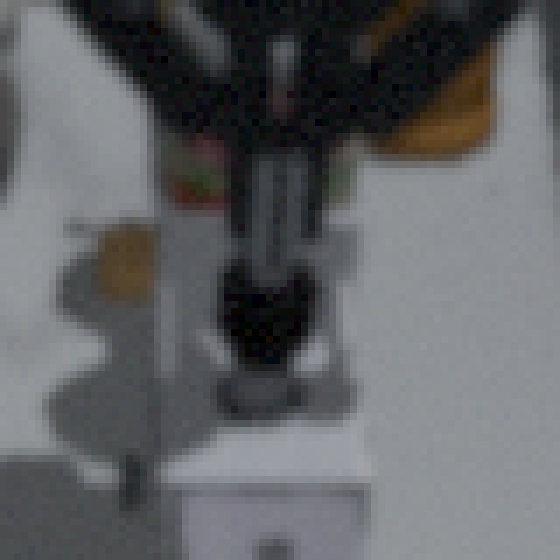

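Call:
send_rows:
  motion:
    - [[-0.5,0,-1],[0,0,0],0]
    - [[0,0,-1],[0,0,0],0]
    - [[0,0,0],[0,0,0],0]

```text
t: 15.7
tool_pos: [0.6785, 0.1213, 0.0927]
tool_rot: [0.999, 0.036, -0.0, 0.0]
contact_force: [-0.1, -0.7, -0.3]
gripper_width: -0.002
```

Call:
send_rows:
  motion:
    - [[0,0,-1],[0,0,0],0]
    - [[0,0,-1],[0,0,0],0]
    - [[0,0,0],[0,0,0],0]

```text
t: 16.0
tool_pos: [0.6785, 0.1213, 0.0906]
tool_rot: [0.999, 0.036, -0.0, 0.0]
contact_force: [-0.4, 0.3, 0.6]
gripper_width: 0.002
```

```bash
python3 - <<'E'
from h import *
b=snap('side','side18.png');s=state();print(s['tool_pos'],s['contact_force'],s['gripper_width'])
a=cv2.imread('pics/side18.png');cv2.imwrite('pics/side18z.png',cv2.resize(a[140:220,260:340],None,fx=7,fy=7,interpolation=0))
E
```

```text
[0.67855698 0.12131185 0.09070078] [ 0.0872011  -0.30223419 -0.43211836] -0.004416206195588107
```

View pics/side18z.png

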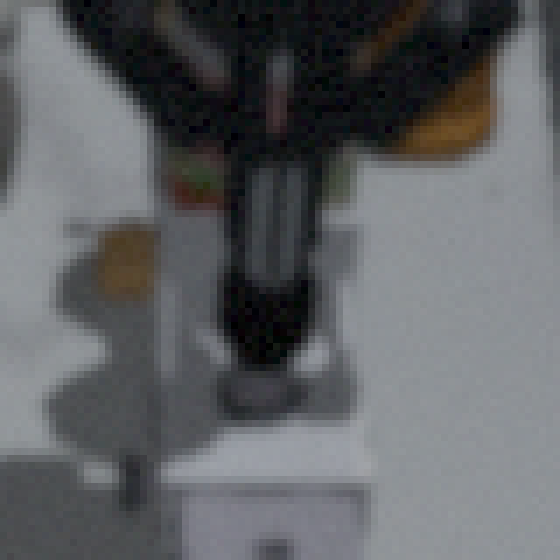

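Call:
send_rows:
  motion:
    - [[0,0,-1],[0,0,0],0]
    - [[0,0,-1],[0,0,0],0]
    - [[0,0,0],[0,0,0],0]

```text
t: 16.35
tool_pos: [0.6785, 0.1213, 0.0886]
tool_rot: [0.999, 0.036, -0.0, 0.0]
contact_force: [0.7, -0.2, 0.2]
gripper_width: -0.0
```

Call:
send_rows:
  motion:
    - [[0,0,-1],[0,0,0],0]
    - [[0,0,-1],[0,0,0],0]
    - [[0,0,0],[0,0,0],0]

```text
t: 16.65
tool_pos: [0.6785, 0.1213, 0.0866]
tool_rot: [0.999, 0.037, -0.0, 0.0]
contact_force: [-0.2, 0.1, 0.7]
gripper_width: -0.005
```

```bash
python3 - <<'E'
from h import *
b=snap('side','side19.png');s=state();print(s['tool_pos'],s['contact_force'],s['gripper_width'])
a=cv2.imread('pics/side19.png');cv2.imwrite('pics/side19z.png',cv2.resize(a[140:220,260:340],None,fx=7,fy=7,interpolation=0))
E
```

```text
[0.67854221 0.12129241 0.08668367] [ 0.08846559 -0.79645775 -0.25946187] -0.0003028662566533418
```

View pics/side19z.png

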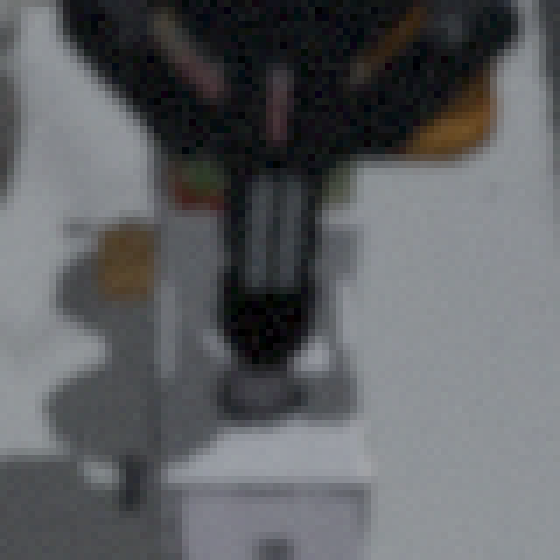

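```bash
python3 - <<'E'
from h import *
b=camera('side')
for z in(.0867,.1,.107,.111,.115,.12): print(z,proj(b,[(.6785,.1103,z),(.6785,.1213,z),(.6785,.132,z)]).round(1).tolist())
E
```

```text
0.0867 [[296.3, 192.3], [296.3, 188.9], [296.3, 185.7]]
0.1 [[296.8, 187.0], [296.7, 183.7], [296.7, 180.5]]
0.107 [[297.0, 184.3], [297.0, 180.9], [297.0, 177.7]]
0.111 [[297.1, 182.6], [297.1, 179.3], [297.1, 176.1]]
0.115 [[297.2, 181.0], [297.2, 177.7], [297.2, 174.5]]
0.12 [[297.4, 179.0], [297.4, 175.7], [297.4, 172.5]]
```

Call:
send_rows:
  motion:
    - [[0,0,-1],[0,0,0],0]
    - [[0,0,-1],[0,0,0],0]
    - [[0,0,0],[0,0,0],0]

```text
t: 17.05
tool_pos: [0.6787, 0.1213, 0.0847]
tool_rot: [0.999, 0.036, 0.0, -0.0]
contact_force: [0.2, -0.4, -1.0]
gripper_width: -0.003
```

Call:
send_rows:
  motion:
    - [[0,0,-1],[0,0,0],0]
    - [[0,0,-1],[0,0,0],0]
    - [[0,0,0],[0,0,0],0]

```text
t: 17.35
tool_pos: [0.6787, 0.1213, 0.0828]
tool_rot: [0.999, 0.036, 0.0, 0.0]
contact_force: [-0.2, 0.5, 0.8]
gripper_width: -0.003
```

```bash
python3 - <<'E'
from h import *
b=snap('side','side20.png');s=state();print(s['tool_pos'],s['contact_force'],s['gripper_width'])
a=cv2.imread('pics/side20.png');cv2.imwrite('pics/side20z.png',cv2.resize(a[110:220,240:350],None,fx=5.4,fy=5.4,interpolation=0))
E
```

```text
[0.67871012 0.12131767 0.08293521] [0.10428972 0.12827816 1.61037745] -0.0011133799388291488
```

View pics/side20z.png

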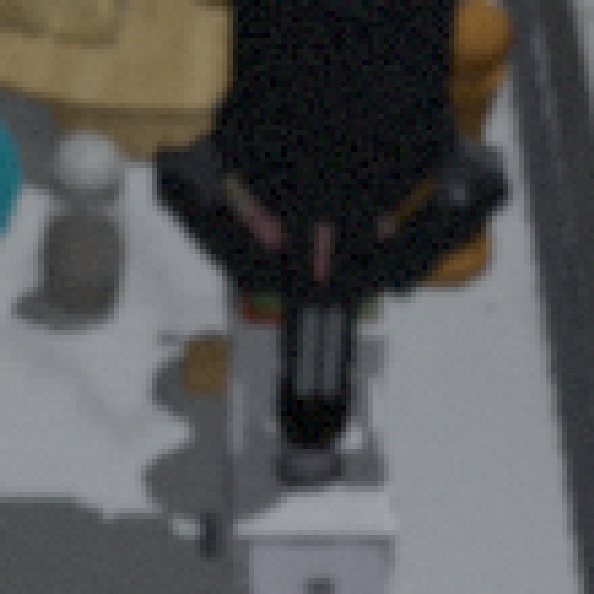

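Call:
send_rows:
  motion:
    - [[0,0,-1],[0,0,0],0]
    - [[0,0,0],[0,0,0],0]

```text
t: 17.6
tool_pos: [0.6787, 0.1213, 0.0818]
tool_rot: [0.999, 0.036, 0.0, 0.0]
contact_force: [-0.2, -0.1, 2.0]
gripper_width: 0.003
```

Call:
send_rows:
  motion:
    - [[0,0,-1],[0,0,0],0]
    - [[0,0,0],[0,0,0],0]

```text
t: 17.8
tool_pos: [0.6788, 0.1213, 0.0816]
tool_rot: [0.999, 0.036, 0.0, 0.0]
contact_force: [-1.1, -0.2, 4.6]
gripper_width: 0.003
```

Call:
send_rows:
  motion:
    - [[0,0,-1],[0,0,0],0]
    - [[0,0,0],[0,0,0],0]

```text
t: 18.0
tool_pos: [0.6789, 0.1213, 0.0815]
tool_rot: [0.999, 0.037, 0.001, 0.0]
contact_force: [-2.9, -1.2, 9.1]
gripper_width: 0.0
```

```bash
python3 - <<'E'
from h import *
b=snap('side','side21.png');snap('top','top21.png');s=state();print(s['t'],s['tool_pos'],s['contact_force'],s['gripper_width'])
a=cv2.imread('pics/side21.png');a0=cv2.imread('pics/side15.png')
cv2.imwrite('pics/side21z.png',np.hstack([cv2.resize(x[110:220,240:310+10],None,fx=5,fy=5,interpolation=0) for x in(a,a0)]))
E
```

```text
18.1 [0.67888062 0.12131444 0.08151032] [-2.23351653 -0.1223064   8.36527577] 0.001014167315249169
```

View pics/side21z.png

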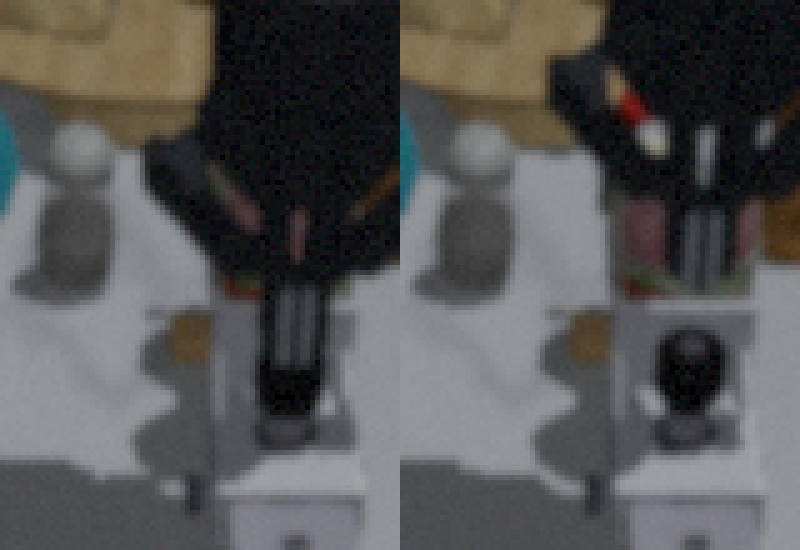

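View pics/top21.png

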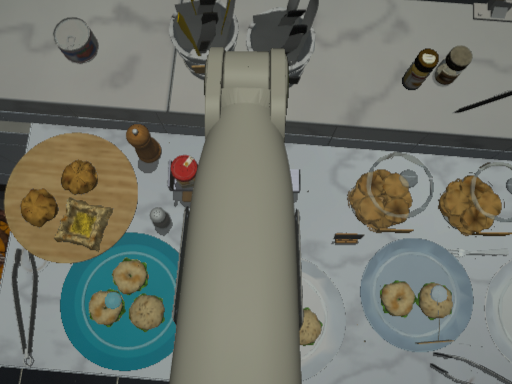

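```bash
python3 -c "
from h import *
print(job_done()); s=state(); print(s['t'],s['tool_pos'],s['contact_force'])"
```

```text
the job is handed in; nothing more can be done
None
the job is handed in; nothing more can be done
```

I stood the jam jar on the riser between the honey jar and the stop, let it go, and closed the row. I pulled the plunger up, slid the stop about 30 mm to the next hole and let the pin drop in. The shut fingertips now hold the knob down. The job was handed in at about 18 s of the 48 s.

**Last checks**
- **Knob:** pressed with about 8 to 9 N. The tool met a soft push over about 3 to 4 mm, then a hard stop, which fits the plunger being fully down.
- **Pin:** after I let go of the knob it dropped about 12 mm in the side picture, so the pin is in the hole.
- **Jars:** I aimed the jam jar at the middle of the tube, at riser y of about 0.041 m, which leaves its centre about 67 mm from the honey jar's. By eye, the honey jar's lid had not shifted in the last top picture.
- **Bystanders:** by eye, the salt shaker and price block had not moved.

**What disagreed or could not be confirmed**
- **Fingertip height:** in the side view the fingertips stood about 20 to 25 mm higher than the stated tool point. I set the grasp and press heights from the pictures and the force readings instead. As a result the jam jar was probably gripped near its lid, where the reading was about 56 mm wide instead of 62 mm.
- **Jam jar at the end:** the arm hid most of it in the last pictures, so its final pose comes from earlier views and the honey jar not having moved.

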